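Scrub out the rinse pot with the bottle brush

TASK

Scrub out the round rinse pot: lift the bottle brush from its sloped rest by the free part of the handle, stand it head down in the pot and let go, then take it again by the top end of the handle. Holding it there and roughly upright, draw it up about half the pot's depth, with the head still in the pot, and push it back down to the bottom, three times over. Finally stand the brush head down in the square drying holder and let go, leaving the other things on the table undisturbed.

Things in the scene. Friction and masses are not known exactly. Their poses are not given: they have to be found in the camera images.
- brush: loose straight round bottle brush, 220 mm long, 70 to 120 g. Origin: centre of the head's tip; z axis runs from the tip to the handle's end. Rigid black bristle head 36 mm across, z 0 to 74 mm, tip rounded, so it leans when let go; steel wire 8 mm across to z 94; round wooden handle 18 mm across, z 94 to 220; balances near z 100. Starts in the sloped rest, 40 degrees above level, handle end high.
- brush_tip (a point): centre of the tip of the brush's head (the brush's origin)
- brush_end (a point): centre of the free end of the brush's handle, 220 mm from the tip
- rest: fixed white brush rest, base board 215 x 70 x 12 mm; origin under its centre, z up; x axis points to its high end, away from the robot within 25 degrees. The brush lies over its centre line, sloping up along +x, tip at x -85, z 40 mm. The head lies in an open-topped trough (its lowest 64 mm) with a stop at the tip; the brush lifts straight up out of the rest.
- rest_fork (a point): middle of the rest's open-topped fork, on the axis of the resting handle. It holds the brush's z 191 to 220 mm; its 12 mm thick cheeks beside the handle stand 15 mm proud of the handle's axis, so the end cannot be gripped there. Between trough and fork the handle is free on both sides.
- pot: fixed round white rinse pot (stuck down by its foot): upright, open top, outside diameter 72 mm, inside 64 mm, wall 4 mm, on a round foot 110 mm across and 8 mm high. Origin under its centre, z up. Inner bottom at 12 mm, rim at 100 mm above the table.
- pot_floor (a point): centre of the pot's inner bottom, 12 mm above the table
- pot_rim (a point): centre of the pot's mouth, at rim height, 100 mm above the table
- holder: fixed square white drying holder: open box 76 x 76 mm outside, 66 x 66 mm inside, 100 mm high, walls and floor 5 mm. Origin under its centre, z up, x and y along its sides.
- holder_floor (a point): centre of the holder's inner floor, 5 mm above the table
- palette: loose white flower-shaped palette, 136 mm across, 10 mm high, 60 g; origin under its centre; a bystander, leave it where it stands
- paint_a: loose upright paint bottle, 38 mm across, 105 mm high, 90 g; origin under its centre; a bystander, leave it where it stands
- pick_jar: loose upright closed jar, 54 mm across, 75 mm high, 100 g; origin under its centre; a bystander, leave it where it stands
- stone: loose dark painted pebble, 72 mm across, 23 mm high, 120 g; origin under its centre; a bystander, leave it where it stands
- paint_b: loose upright paint bottle, 38 mm across, 105 mm high, 90 g; origin under its centre; a bystander, leave it where it stands
- paint_c: loose upright paint bottle, 38 mm across, 105 mm high, 90 g; origin under its centre; a bystander, leave it where it stands
Things that resemble listed ones, but are neither listed nor needed, are in the scene too. What is shaped like the holder but blue, pink or yellow is not meant.

How it is judged (in metres and radians):
On the way, in this order (a step that is already met when the one before it is completed fails the run):
1. the brush stands head down on the bottom of the round pot, let go and still (contact force between the fingers and brush below 0.1 N and linear speed of brush below 0.05 m/s and angular speed of brush below 0.5 rad/s and horizontal distance between brush_tip and pot_floor below 0.032 m and z of brush_tip in the frame of pot_floor below 0.02 m and angle between brush's own z axis and vertical below 0.6 rad), for 0.2 s.
2. the brush, still in the pot, is gripped again at the top end of its handle (TCP within 45 mm of the end) (contact force between the fingers and brush above 0.5 N and distance between the grasp point and brush_end below 0.045 m and horizontal distance between brush_tip and pot_floor below 0.032 m), for 0.1 s.
3. first stroke up: held by its top end and roughly upright (within 20 degrees), the head's tip is 35 to 85 mm above the pot's inner bottom (all of step 2 and angle between brush's own z axis and vertical below 0.35 rad and z of brush_tip in the frame of pot_floor between 0.035 and 0.085 m), for 0.05 s.
4. first stroke down: held likewise, the tip is back within 15 mm of the bottom (all of step 2 and angle between brush's own z axis and vertical below 0.35 rad and z of brush_tip in the frame of pot_floor below 0.015 m), for 0.05 s.
5. second stroke up: held by its top end and roughly upright (within 20 degrees), the head's tip is 35 to 85 mm above the pot's inner bottom (all of step 3), for 0.05 s.
6. second stroke down: held likewise, the tip is back within 15 mm of the bottom (all of step 4), for 0.05 s.
7. third stroke up: held by its top end and roughly upright (within 20 degrees), the head's tip is 35 to 85 mm above the pot's inner bottom (all of step 5), for 0.05 s.
8. third stroke down: held likewise, the tip is back within 15 mm of the bottom (all of step 6), for 0.05 s.
At the end, for the whole second after the job is handed in: The brush stands or leans head down in the square holder: tip within 20 mm of its inner floor and within 42 mm of its middle, less than 46 degrees from upright, released (contact force between the fingers and brush below 0.1 N and horizontal distance between brush_tip and holder_floor below 0.042 m and z of brush_tip in the frame of holder_floor below 0.02 m and angle between brush's own z axis and vertical below 0.8 rad); the robot touches nothing.
It fails at once if a bystander (palette, paint bottle, jar or pebble) is moved more than 25 mm (distance of any of palette, paint_a, pick_jar, stone, paint_b, paint_c from where it was at the start of the episode above 0.025 m).
It also fails if it takes over 62 s, if anything falls off the work surface, if the arm or the gripper's body presses on something with over 40 N, if the wrist force passes 120 N, or if a joint passes its speed limit or range.

ROBOT

A 6-joint arm with a two-finger parallel gripper is mounted at the origin on the work surface. World frame = base frame: x ahead of the robot, y to its left, z up, the work surface at z = 0. Lengths are in m, angles in degrees, forces in N, time in s.
With the tool pointing down it reaches from about 0.25 to 0.85 m from the base axis. Payload 12.5 kg.
Tool frame: the origin (TCP) lies between the finger pads, 19 mm behind the fingertips; this is the grasp point; z points along the fingers, y is the direction in which the jaws open and shut (so a half turn about z gives the same grasp; the last joint's range is limited). The gripper opens to 93 mm and grips with 3 to 60 N. Pads are 15 mm wide; open, the fingers measure 128 mm over their backs; the gripper's body (75 mm by 188 mm) begins 65 mm behind the grasp point.
Start: joints at [66.028, 20.094, 94.641, -0, 65.266, -4.847], TCP at [0.18, 0.52, 0.237] pointing down, gripper open.
Joint ranges: [-157.81, 157.81], [-45, 120.19], [0.68, 151.7], [-89.99, 269.99], [4.06, 180], [-164.3, 164.3]. Speed limits (degrees/s): [127.2, 127.2, 159.86, 180, 180, 180].

INTERFACE

Orientations are given as [roll, pitch, yaw] about the fixed x, y, z axes, in that order (R = Rz(yaw) Ry(pitch) Rx(roll)).
In Python, from workcell import sensors, get_image, camera_model, ticket gives the robot as it stands.
- The arm moves only by the shell command python3 -m crank 'ROWS' [OPENING]. ROWS is JSON, a list that holds one entry, the list of rows, each a list of 6 numbers: the shift along the tool's x, y, z in mm, then the turn, a rotation vector about the tool's x, y, z in degrees. In form: [[[tx, ty, tz, rx, ry, rz], ...]]. A call has 1 to 5 rows; each row is the pose to reach, as a shift and turn from the pose measured when the call began, along the tool's axes at that moment; what a row does not reach only later rows make up. A row lasts 1/12 s, in which the tool goes at most 41.7 mm and 7.16 degrees, less where a joint would pass 70% of its speed; a pose out of reach is approached as far as the arm can. A call with a gripper value outside its range is refused whole. OPENING is the finger opening in mm, from 0 to 93, set as the call begins (- or left out, the last holds). The fingers move at their own pace and stop on an object; the grip force is fixed at half the most. Time passes only in rows, so rows that repeat a pose let the fingers close. It gives the time, the measured TCP pose, the force and the opening at its end, in the units of the state.
- sensors.get_obs(): the state, without advancing time (a new reading comes with each control period).
- get_image(name): name is "scene" or "top" or "wrist"; returns the picture (480x640x3 uint8, red, green, blue); there is no depth.
- camera_model(name): a dict with "fx", "fy", "cx", "cy" (pixels), "origin" and "rotation" of the camera in the world. Camera axes: x right, y up, looking along -z (the intrinsics and any distortion apply to the point x, -y, -z); pixel columns grow to the right and rows downward; lengths in m; the calibration is good to about 2 mm. A picture is of the moment at which its call begins: read the wrist's pose just before it. camera_model takes no time and is no camera call; for the wrist camera it gives the pose at the moment of the call.
- ticket.hand_in(): hands the job in, once; it reports no verdict.
The state is a dict: "time_s": time; "joint_positions": joint angles; "qvel": joint speeds; "joint_efforts": joint torques, N m; "eef_pos": TCP position; "ee_rot": TCP orientation; "wrist_force": force on the tool from outside, world axes, zero at the start; "wrist_torque": the same for the moment, N m; "opening": opening from 0.0 (shut) to 1.0 (fully open).
Only numpy, scipy, OpenCV 4.12 (cv2) and the standard library are available. Lean on these libraries where they do the work, as an engineer would, in place of code of your own. Each camera call takes 0.05 s, during which the arm holds its last target. There are 200 camera calls.

## Working session

There is one attempt and no reset: what is moved stays moved. The work goes in short steps, Python scripts to look and compute and a shell command to move; the robot and the scene stay as the last step left them, time stands still between calls to the robot, and variables do not carry over. Pictures are saved under pics/ and viewed, about 8 in all and at most 12, crops included, and the job is handed in when it is done.

```bash
ls; mkdir -p pics; python3 - <<'E'
from workcell import sensors,get_image,camera_model
import cv2,numpy as np
o=sensors.get_obs();print(o)
for n in("scene","top"):
    im=get_image(n);np.save(f"pics/{n}0.npy",im);cv2.imwrite(f"pics/{n}0.png",im[...,::-1]);print(n,camera_model(n))
E
```

```text
pics
{'time_s': 0.0, 'joint_positions': array([ 6.60284169e+01,  2.01234323e+01,  9.46768989e+01, -7.85380112e-05,
        6.52662582e+01, -4.84750203e+00]), 'qvel': array([-0.00484503,  0.05239045, -0.03105806,  0.09463196, -0.06662734,
        0.11905197]), 'joint_efforts': array([-1.49474668e-04, -4.97325861e+01, -2.85256863e+01,  6.98955869e-02,
        2.57028668e-02, -1.18114590e-04]), 'eef_pos': array([0.18003407, 0.51935478, 0.23691041]), 'ee_rot': array([-1.79933643e+02, -5.55602889e-03,  1.60875949e+02]), 'wrist_force': array([-0.0829686 , -0.35695086,  0.372502  ]), 'wrist_torque': array([-0.04190444,  0.00432399,  0.01005477]), 'opening': 0.9990022121920695}
scene {'fx': 434.4969891586895, 'fy': 434.4969891586895, 'cx': 317.8882182335343, 'cy': 248.2853248356126, 'origin': array([ 1.01693922, -0.31722939,  0.84786883]), 'rotation': array([38.52431573, -0.9768103 , 57.23859473])}
top {'fx': 520.2638881119086, 'fy': 520.2638881119086, 'cx': 318.0723595115575, 'cy': 230.2492615892726, 'origin': array([0.41784363, 0.01544613, 1.27836237]), 'rotation': array([  5.88390287,   0.4237239 , -91.58173544])}
```

View pics/top0.png

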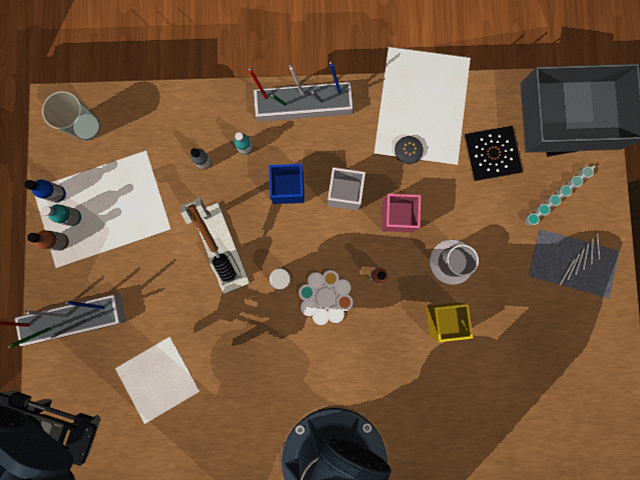

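View pics/scene0.png

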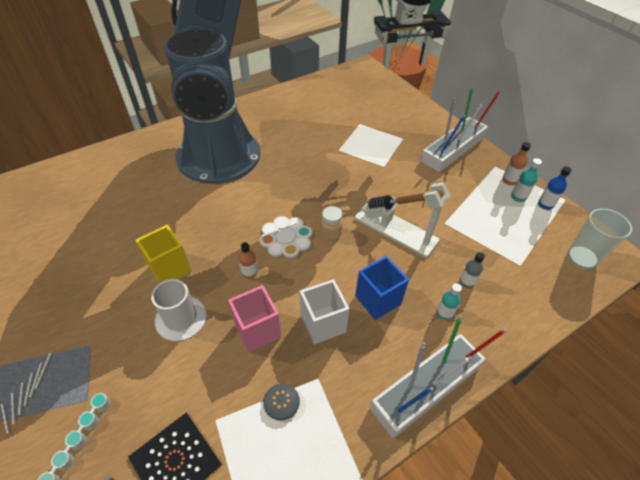

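In the top view:
- The brush lies in the rest from about (190,208) to (230,270).
- The round pot is at (458,260) and the white square holder at (347,188).

Possible mix-ups:
- **Holder:** blue box (286,184), pink box (403,212), yellow box (450,322).
- **Pot:** glass cup (72,115), white jar (280,279).
- **Brush:** paintbrushes in the trays at (300,95) and (70,315).

I choose by description and check with one close crop.

```bash
cat > h.py <<'E'
import numpy as np,cv2
from scipy.spatial.transform import Rotation as R
def rot(r): return R.from_euler('xyz',r,degrees=True)
def ray(c,p):
    d=np.array([(p[0]-c['cx'])/c['fx'],-(p[1]-c['cy'])/c['fy'],-1.]); d=rot(c['rotation']).apply(d); return np.array(c['origin']),d/np.linalg.norm(d)
def plane(c,p,z):
    o,d=ray(c,p); return o+d*(z-o[2])/d[2]
def tri(*cp):
    A=0;b=0;L=[]
    for c,p in cp:
        o,d=ray(c,p);M=np.eye(3)-np.outer(d,d);A=A+M;b=b+M@o;L.append((o,d,M))
    x=np.linalg.solve(A,b); return x,[np.linalg.norm(M@(x-o))*1e3 for o,d,M in L]
def proj(c,X):
    q=rot(c['rotation']).inv().apply(np.array(X)-c['origin']); return np.array([c['cx']+c['fx']*q[0]/-q[2],c['cy']-c['fy']*q[1]/-q[2]])
E
python3 - <<'E'
import numpy as np,cv2
t=np.load('pics/top0.npy');s=np.load('pics/scene0.npy')
def crop(i,x,y,w,h,W,H):
    k=min(W//w,H//h);c=cv2.resize(i[y:y+h,x:x+w],None,fx=k,fy=k,interpolation=cv2.INTER_CUBIC)
    o=np.zeros((H,W,3),np.uint8);
    for gx in range(-x%10,w,10):
        c[:6 if (x+gx)%50 else 18,gx*k]=(255,0,0)
    for gy in range(-y%10,h,10):
        c[gy*k,:6 if (y+gy)%50 else 18]=(255,0,0)
    o[:c.shape[0],:c.shape[1]]=c;return o
A=np.hstack([crop(t,170,190,90,110,300,330),crop(s,350,175,105,82,500,330)])
B=np.hstack([crop(t,425,235,60,55,200,270),crop(s,150,270,60,72,200,270),crop(t,320,160,55,55,200,270),crop(s,295,275,60,72,200,270)])
cv2.imwrite('pics/crop.png',np.vstack([A,B])[...,::-1])
E
```

```text
(no output)
```

View pics/crop.png

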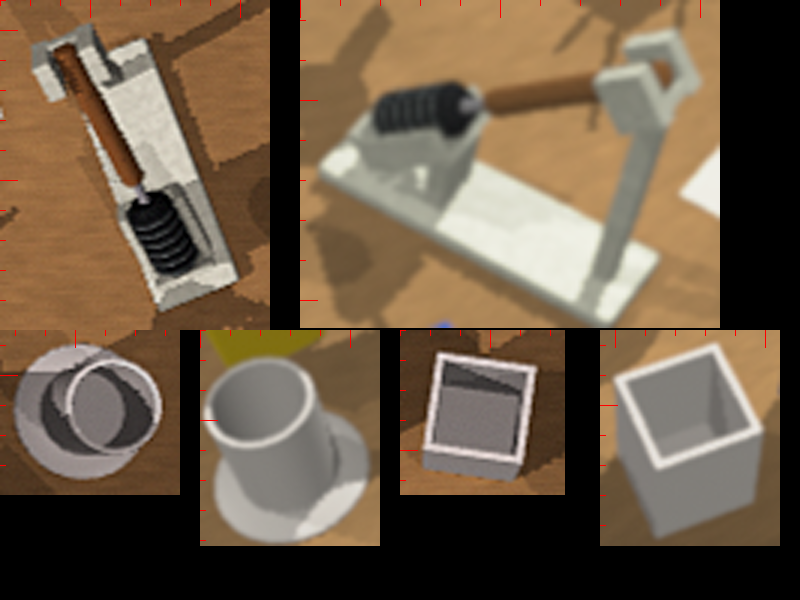

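The crop confirms the choice. It shows a black bristle head with a wooden handle in the white rest, a grey-white round pot with a foot, and a white square box. I'll triangulate these.

```bash
python3 - <<'E'
from h import *
from workcell import camera_model,sensors
t=camera_model('top');s=camera_model('scene')
T=np.load('pics/top0.npy');S=np.load('pics/scene0.npy')
np.set_printoptions(precision=4,suppress=True)
for n,a,b in [('junc',(216.7,251.7),(396.3,200.8)),('end',(191.7,206.7),(443.7,193)),('pot_rim',(463,260.7),(170,294.3)),('holder',(347,187.2),(324.7,300.3))]:
    print(n,*tri((t,a),(s,b)))
print('foot',plane(t,(450,261.7),.008))
c=[(t,[(440,355),(535,368),(522,468),(427,455)],(400,330),(320,160)),(s,[(616,380),(717,347),(762,430),(660,466)],(600,330),(295,275))]
for cam,P,o,q in c:
    print('holdercorners',[plane(cam,((p[0]-o[0])/3+q[0],(p[1]-o[1])/3+q[1]),.1)[:2].round(4) for p in P])
# handle mask line in top & scene
for nm,I,cam,(x,y,w,h) in(('top',T,t,(185,200,40,56)),('scene',S,s,(392,185,40,25))):
    r=I[y:y+h,x:x+w].astype(int);hsv=cv2.cvtColor(I[y:y+h,x:x+w],cv2.COLOR_RGB2HSV)
    m=((hsv[...,0]<13)&(hsv[...,1]>130)&(hsv[...,2]<170)).astype(np.uint8)
    n,l,st,ce=cv2.connectedComponentsWithStats(m);k=1+np.argmax(st[1:,4])
    P=np.argwhere(l==k)[:,::-1]+[x,y];L=cv2.fitLine(P.astype(np.float32),cv2.DIST_L2,0,.01,.01).ravel()
    d=(P-L[2:])@L[:2];wd=(P-L[2:])@np.array([-L[1],L[0]]);print(nm,len(P),L,L[2:]+d.min()*L[:2],L[2:]+d.max()*L[:2],wd.min(),wd.max())
E
```

```text
junc [0.4986 0.2544 0.0994] [np.float64(2.463442253920116), np.float64(2.463442253920041)]
end [0.5919 0.2917 0.1834] [np.float64(4.568899284400299), np.float64(4.56889928440047)]
pot_rim [ 0.4619 -0.3032  0.0975] [np.float64(2.1076502820751934), np.float64(2.1076502820752894)]
holder [ 0.6392 -0.046   0.096 ] [np.float64(2.9376933119310196), np.float64(2.937693311931176)]
foot [ 0.4629 -0.2978  0.008 ]
holdercorners [array([ 0.6819, -0.0183]), array([ 0.6696, -0.0908]), array([ 0.5924, -0.0781]), array([ 0.6045, -0.006 ])]
holdercorners [array([ 0.5991, -0.0757]), array([ 0.6132, -0.0024]), array([ 0.6839, -0.0143]), array([ 0.6706, -0.0859])]
top 262 [  0.4742   0.8804 202.0534 227.6947] [190.0601 205.429 ] [214.5026 250.8066] -3.6720998245182273 3.7113615316447977Traceback (most recent call last):
  File "<stdin>", line 16, in <module>
    return _wrapfunc(a, 'argmax', axis=axis, out=out, **kwds)
    return bound(*args, **kwds)
ValueError: attempt to get argmax of an empty sequence
```

The heights agree with the text: end 183 mm against 181, junction 99 against 100, rims 96–97 against 100. I'll refine the axis and work out the hover move.

```bash
cat >> h.py <<'E'
from workcell import sensors,get_image,camera_model
np.set_printoptions(precision=4,suppress=True)
def rel(p,rpy):
    """row (mm, deg) from the present tool pose to a world pose"""
    o=sensors.get_obs();Rc=rot(o['ee_rot']);Rt=rot(rpy) if not isinstance(rpy,R) else rpy
    return np.r_[Rc.inv().apply(np.array(p)-o['eef_pos'])*1e3,(Rc.inv()*Rt).as_rotvec(degrees=True)].round(1)
E
python3 - <<'E'
from h import *
t=camera_model('top');s=camera_model('scene')
a=plane(t,(190.9,207),.1805);b=plane(t,(214.5,250.8),.101);print('top line',a,b,np.degrees(np.arctan2(*(a-b)[1::-1])))
print('rest scene',proj(s,a),proj(s,b))
print(rel((.525,.266,.26),(180,0,-158.2)))
E
```

```text
top line [0.5888 0.2905 0.1805] [0.4992 0.257  0.101 ] 20.483126848773697
rest scene [439.8042 193.494 ] [396.3744 200.1611]
[-408.9 -126.4  -22.9   -0.1   -0.   -40.9]
```

```bash
python3 -m crank '[[[-200,-62,-23,0,0,-30],[-200,-62,-23,0,0,-30],[-200,-62,-23,0,0,-30],[-200,-62,-23,0,0,-30],[-200,-62,-23,0,0,-30]]]' 93; python3 -c "
from h import *
print(rel((.525,.266,.26),(180,0,-158.5)))"
```

```text
time_s: 0.52
eef_pos: [0.3352, 0.4048, 0.258]
ee_rot: [-179.9, -0.1, -168.7]
wrist_force: [0.5, 0.3, -0.0]
opening: 1.0
[-159.1 -173.2   -2.    -0.1   -0.1  -10.2]
```

```bash
python3 -m crank '[[[-159,-173,-2,0,0,-10],[-159,-173,-2,0,0,-10],[-159,-173,-2,0,0,-10],[-159,-173,-2,0,0,-10],[-159,-173,-2,0,0,-10]]]' 93;python3 -m crank '[[[-13,-12,0,0,0,0],[-13,-12,0,0,0,0],[-13,-12,0,0,0,0]]]'; python3 - <<'E'
from h import *
o=sensors.get_obs();c=camera_model('wrist');im=get_image('wrist');cv2.imwrite('pics/w1.png',im[...,::-1]);np.save('pics/w1.npy',im);np.save('pics/w1c.npy',c,allow_pickle=True)
print(o['eef_pos'],o['ee_rot'],o['joint_positions'],c)
print(rel((.525,.266,.26),(180,0,-158.5)))
E
```

```text
time_s: 0.93
eef_pos: [0.5004, 0.2835, 0.2596]
ee_rot: [-180.0, -0.1, -158.7]
wrist_force: [0.2, 0.3, 0.4]
opening: 0.997
time_s: 1.18
eef_pos: [0.5171, 0.2765, 0.259]
ee_rot: [-180.0, -0.2, -158.8]
wrist_force: [-0.9, 0.4, -0.1]
opening: 1.002
[0.5171 0.2765 0.259 ] [-179.96     -0.1624 -158.8317] [ 23.6006  22.8029  87.517   -0.0353  69.844  -87.5555] {'fx': 343.1738310606222, 'fy': 343.1738310606222, 'cx': 313.75189846613017, 'cy': 235.62886853020896, 'origin': array([0.438 , 0.2452, 0.4055]), 'rotation': array([-17.4157,   0.0317, 111.1717])}
[ -4.  -13.5  -0.9  -0.   -0.2  -0.3]
```

View pics/w1.png

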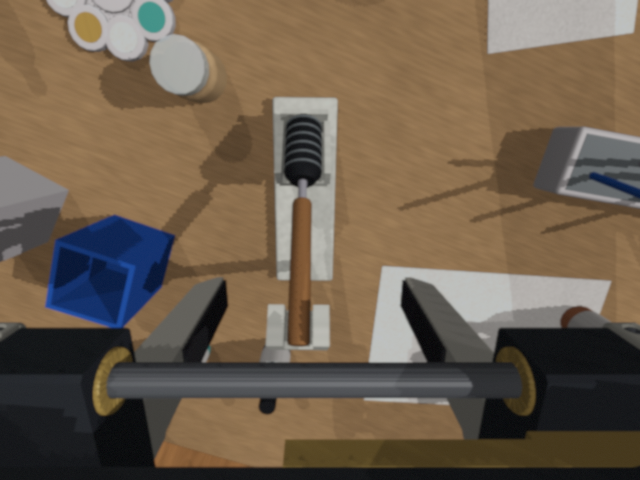

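The brush is centred at columns 299–303: handle end (299,342), handle/wire junction (302,200), head tip near (303,118). It sits slightly left of the jaw centre, which is about column 314.

```bash
python3 - <<'E'
from h import *
c=np.load('pics/w1c.npy',allow_pickle=True).item();t=camera_model('top');s=camera_model('scene')
E_=plane(c,(299,340),.181);J=plane(c,(302.3,199),.1005);print(E_,J,np.degrees(np.arctan2(*(E_-J)[1::-1])),np.linalg.norm(E_-J))
print('tri junc',*tri((c,(302.3,199)),(t,(215.2,251.2)),(s,(396.3,200.8))))
print('tri end',*tri((c,(299,340)),(t,(191,207)),(s,(440,193.5))))
# wrist-vs-top of the same point 2-view
print('tri2',*tri((c,(302.3,199)),(t,(215.2,251.2))))
G=J+(E_-J)*38/126;print('G',G)
for z in (.2,.122): print(rel((G[0],G[1],z),(180,0,-158.5)))
E
```

```text
[0.585 0.29  0.181] [0.4987 0.2574 0.1005] 20.665647377167538 0.12244291543624532
tri junc [0.4989 0.257  0.0984] [np.float64(0.6072239903532959), np.float64(1.0774995375547174), np.float64(0.4775845792378392)]
tri end [0.5881 0.2911 0.1786] [np.float64(1.3485383654071443), np.float64(0.9893714291329876), np.float64(1.1021608076195826)]
tri2 [0.4992 0.2572 0.0948] [np.float64(0.7546067828508302), np.float64(0.7546067828508798)]
G [0.5247 0.2673 0.1248]
[ -4.4 -12.2  59.1  -0.   -0.2  -0.3]
[ -4.6 -12.2 137.1  -0.   -0.2  -0.3]
```

```bash
python3 -m crank '[[[-5,-12,20,0,0,0.5],[-5,-12,50,0,0,0.5],[-5,-12,80,0,0,0.5],[-5,-12,110,0,0,0.5],[-5,-12,135,0,0,0.5]]]' 60;python3 -c "
from h import *
print(rel((.5247,.2673,.124),(180,0,-159.3)))"
```

```text
time_s: 1.65
eef_pos: [0.5232, 0.2684, 0.1224]
ee_rot: [-180.0, -0.2, -159.2]
wrist_force: [-0.5, -0.2, -0.7]
opening: 0.694
[-0.9 -1.6 -1.6 -0.  -0.2  0.1]
```

```bash
R='x'; python3 -m crank '[[[0,-1,-1,0,0,0],[0,-1,-1,0,0,0],[0,-1,-1,0,0,0],[0,-1,-1,0,0,0],[0,-1,-1,0,0,0]]]' 0; python3 -m crank '[[[0,0,0,0,0,0],[0,0,0,0,0,0],[0,0,0,0,0,0]]]' 0
```

```text
time_s: 2.07
eef_pos: [0.5242, 0.268, 0.1251]
ee_rot: [-180.0, -0.1, -159.1]
wrist_force: [-0.2, -0.2, -0.3]
opening: 0.337
time_s: 2.32
eef_pos: [0.5246, 0.2682, 0.1261]
ee_rot: [-180.0, 0.0, -159.1]
wrist_force: [-0.9, 0.2, 7.1]
opening: 0.185
```

```bash
python3 -m crank '[[[0,0,-20,0,0,0],[0,0,-50,0,0,0],[0,0,-85,0,0,0],[0,0,-120,0,0,0],[0,0,-150,0,0,0]]]' 0; python3 - <<'E'
from h import *
c=camera_model('wrist');im=get_image('wrist');s=get_image('scene')
cv2.imwrite('pics/w2.png',np.hstack([cv2.resize(im,(400,300)),s[60:300,300:600].repeat(1,0)[:300] if 0 else cv2.resize(s[80:305,300:600],(400,300))])[...,::-1])
print(sensors.get_obs()['wrist_force'],sensors.get_obs()['wrist_torque'],sensors.get_obs()['joint_positions'])
E
```

```text
time_s: 2.73
eef_pos: [0.5245, 0.2682, 0.2785]
ee_rot: [-180.0, 0.1, -159.1]
wrist_force: [0.3, 1.2, -1.1]
opening: 0.188
[-0.3911 -0.0948 -1.1902] [-0.0133 -0.0348  0.0038] [ 22.5644  21.8932  85.6557  -0.0193  71.9667 -88.2858]
```

View pics/w2.png

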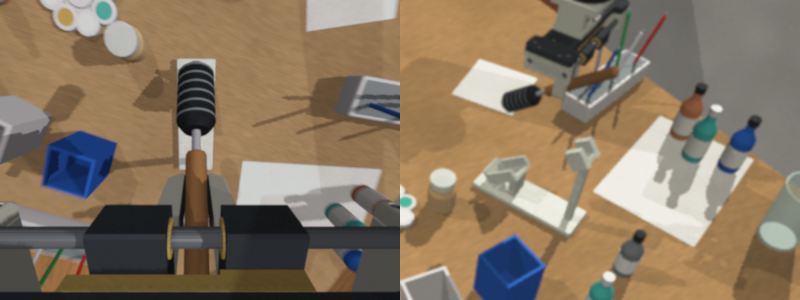

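The brush is held by the middle of the handle and clear of the rest, still about 40° above level. Next I compute the poses over the pot, to set it in with a 10° lean away from the robot.

```bash
cat >> h.py <<'E'
def uvec(phi,lean):
    p,l=np.radians([phi,lean]);return np.array([np.sin(l)*np.cos(p),np.sin(l)*np.sin(p),np.cos(l)])
def hold(tip,phi,lean,g=.130,a=40):
    """tool pose that puts the tip at tip with lean to azimuth phi; a: brush elevation when the tool points down"""
    return np.array(tip)+g*uvec(phi,lean), rot((180,0,phi+180))*R.from_euler('y',-(90-lean-a),degrees=True)
POT=np.array([.4622,-.302,.012])
E
python3 - <<'E'
from h import *
for q in (.33,.66): 
  phi=20.7-q*53.7
  p=(1-q)*np.array([.5245,.2682,.33])+q*np.array([.475,-.303,.33]);print(rel(p,rot((180,0,phi+180))*R.from_euler('y',-40*q,degrees=True)))
E
```

```text
[  83.7 -170.4  -49.4    2.1  -12.6   17.8]
[ 166.1 -340.7  -50.1    8.3  -25.1   34.9]
```

```bash
python3 -m crank '[[[10,-20,-35,0,0,3],[35,-60,-50,0.5,-5,8],[50,-98,-50,1,-8,11],[68,-135,-50,1.5,-10,14],[83,-170,-50,2,-12.5,18]]]' 0; python3 - <<'E'
from h import *
for q in (.66,1): 
  phi=20.7-q*53.7
  p=(1-q)*np.array([.5245,.2682,.33])+q*np.array([.475,-.303,.33]);print(rel(p,rot((180,0,phi+180))*R.from_euler('y',-40*q,degrees=True)))
E
```

```text
time_s: 3.25
eef_pos: [0.508, 0.0838, 0.3301]
ee_rot: [179.9, 13.2, -177.4]
wrist_force: [0.7, -0.4, -1.8]
opening: 0.187
[  24.4 -191.6   -6.     6.   -13.2   16.4]
[  49.5 -384.8  -12.2   16.2  -26.    32.1]
```

```bash
python3 -m crank '[[[5,-38,-1,1,-3,3],[10,-76,-2,2,-5,6.5],[15,-115,-4,3.5,-8,10],[20,-153,-5,5,-10,13],[24,-191,-6,6,-13,16]]]' 0; python3 - <<'E'
from h import *
print(rel(*hold(POT+[-.005,.0033,.115],-33,10)),hold(POT+[0,0,.115],-33,10)[0])
E
```

```text
time_s: 3.67
eef_pos: [0.4913, -0.1099, 0.3294]
ee_rot: [-179.8, 26.3, 165.5]
wrist_force: [1.2, 0.2, -0.9]
opening: 0.186
[   1.1 -198.3   83.1   10.   -13.6   15.6] [ 0.4811 -0.3143  0.255 ]
```

```bash
python3 -m crank '[[[0,-40,10,2,-3,3],[0,-80,20,4,-5.5,6],[0,-120,30,6,-8,9.5],[0,-160,45,8,-11,13],[1,-198,60,10,-13.5,15.5]]]' 0;python3 -m crank '[[[0,0,0,0,0,0],[0,0,0,0,0,0]]]' 0; python3 - <<'E'
from h import *
o=sensors.get_obs();print(rel(*hold(POT+[-.005,.0033,.115],-33,10)),o['joint_positions'])
ims=[]
for n,(x,y) in(('top',(400,190)),('scene',(100,170))):
    im=get_image(n);np.save(f'pics/{n}3.npy',im);ims.append(cv2.resize(im[y:y+150,x:x+100],(400,600),interpolation=cv2.INTER_CUBIC))
cv2.imwrite('pics/p3.png',np.hstack(ims)[...,::-1])
E
```

```text
time_s: 4.08
eef_pos: [0.4651, -0.3093, 0.2752]
ee_rot: [-179.9, 40.1, 146.8]
wrist_force: [1.2, -0.4, -1.1]
opening: 0.183
time_s: 4.25
eef_pos: [0.4636, -0.31, 0.2727]
ee_rot: [-179.9, 39.8, 146.7]
wrist_force: [0.2, 0.7, -1.6]
opening: 0.185
[ 2.9  6.1 20.7 -0.3 -0.2 -0.3] [ -40.7097    5.1964  117.794    15.1346   17.9968 -110.0936]
```

View pics/p3.png

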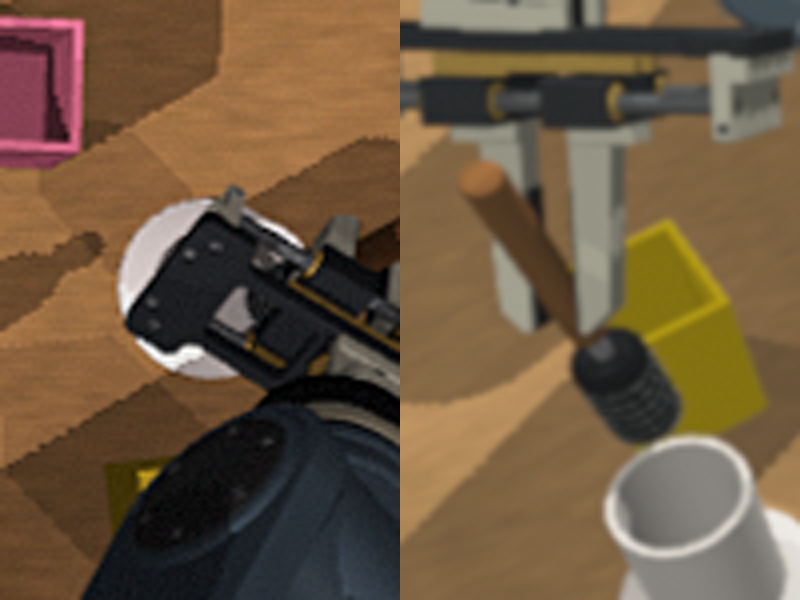

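```bash
python3 - <<'E'
from h import *
o=sensors.get_obs();s=camera_model('scene');Rc=rot(o['ee_rot'])
for a in (30,35,40,45,50):
    u=Rc.apply([-np.cos(np.radians(a)),0,-np.sin(np.radians(a))]);t=o['eef_pos']-.130*u
    print(a,np.degrees(np.arccos(u[2])).round(1),proj(s,t),proj(s,t+.074*u),proj(s,t+.22*u),t)
print('seen tip edge~163.8,278.7 headtop~(151,258) end (120.5,214.5)')
E
```

```text
30 20.0 [164.6583 262.5847] [151.6388 250.9273] [117.7216 220.5582] [ 0.4276 -0.2845  0.1527]
35 15.0 [163.8555 268.0284] [151.2343 253.4483] [118.651  215.8078] [ 0.4367 -0.2904  0.1492]
40 10.0 [162.8879 273.3495] [150.7486 255.8904] [119.7547 211.3143] [ 0.4459 -0.2965  0.1468]
45 5.0 [161.757  278.5217] [150.184  258.2378] [121.0186 207.1201] [ 0.4554 -0.3026  0.1453]
50 0.1 [160.4647 283.5177] [149.5434 260.4749] [122.427  203.2625] [ 0.4648 -0.3088  0.1448]
seen tip edge~163.8,278.7 headtop~(151,258) end (120.5,214.5)
```

```bash
python3 - <<'E'
from h import *
t=camera_model('top');s=camera_model('scene');print(plane(t,(463,260.7),.1),plane(s,(169.5,292.2),.1),plane(s,(170,294.3),.1))
for z in (.115,.08,.04,.003): print(rel(*hold(POT+[-.005,.0033,z],-33,10)))
E
```

```text
[ 0.4611 -0.3045  0.1   ] [ 0.4595 -0.3003  0.1   ] [ 0.4648 -0.3013  0.1   ]
[ 4.6  4.2 22.  -0.2 -0.  -0.1]
[27.1  4.3 48.8 -0.2 -0.  -0.1]
[52.8  4.3 79.4 -0.2 -0.  -0.1]
[ 76.5   4.4 107.8  -0.2  -0.   -0.1]
```

```bash
python3 -m crank '[[[4,4,12,0,0,0],[4.5,4.2,22,0,0,0],[15,4.2,36,0,0,0],[27,4.3,49,0,0,0],[27,4.3,49,0,0,0]]]' 0;  python3 - <<'E'
from h import *
for z in (.04,.02,.003): print(rel(*hold(POT+[-.005,.0033,z],-33,10)))
E
```

```text
time_s: 4.77
eef_pos: [0.4759, -0.3094, 0.2169]
ee_rot: [-179.9, 39.7, 146.9]
wrist_force: [0.2, 0.5, -2.0]
opening: 0.189
[22.8 -1.2 29.1 -0.1 -0.3 -0. ]
[35.5 -1.2 44.5 -0.1 -0.3 -0. ]
[46.4 -1.2 57.5 -0.1 -0.3 -0. ]
```

```bash
python3 -m crank '[[[11,-1,15,0,0,0],[22,-1,29,0,0,0],[30,-1,38,0,0,0],[35,-1,44,0,0,0],[35,-1,44,0,0,0]]]' 0;  python3 -m crank '[[[4,0,5,0,0,0],[8,0,10,0,0,0],[8,0,10,0,0,0]]]' 0;python3 - <<'E'
from h import *
for z in (.003,0): print(rel(*hold(POT+[-.005,.0033,z],-33,10)))
E
```

```text
time_s: 5.18
eef_pos: [0.4786, -0.3103, 0.1642]
ee_rot: [179.8, 39.4, 146.5]
wrist_force: [-0.4, 0.2, -2.1]
opening: 0.184
time_s: 5.43
eef_pos: [0.4814, -0.3111, 0.1575]
ee_rot: [179.9, 38.8, 146.7]
wrist_force: [0.1, -0.3, -1.1]
opening: 0.185
[12.6 -2.8  8.5 -0.  -1.2 -0.2]
[14.5 -2.8 10.8 -0.  -1.2 -0.2]
```

```bash
python3 -m crank '[[[6,-1,4,0,-0.5,0],[12,-2,8,0,-1,0],[14,-2,10,0,-1,0],[16,-2,12,0,-1,0]]]' 0;python3 - <<'E'
from h import *
for z in (.003,-.003): print(rel(*hold(POT+[-.005,.0033,z],-33,10)))
E
```

```text
time_s: 5.77
eef_pos: [0.4812, -0.3123, 0.153]
ee_rot: [179.9, 38.4, 146.7]
wrist_force: [-0.2, -0.1, -0.7]
opening: 0.191
[10.1 -1.7  4.7 -0.1 -1.6 -0.2]
[13.8 -1.7  9.4 -0.1 -1.6 -0.2]
```

```bash
python3 - <<'E'
from h import *
o=sensors.get_obs();print(o['joint_positions'],o['wrist_force'])
E
```

```text
[ -39.3806   19.3811  120.8987   69.5138    4.1293 -164.2344] [-0.2341 -0.1281 -0.69  ]
```

```bash
python3 - <<'E'
from h import *
for z,l in ((.012,14),(.008,16),(.002,16)): print(rel(*hold(POT+[-.0075,.005,z],-33,l)))
E
```

```text
[ 1.  -1.6  2.8 -0.1  2.4 -0.2]
[ 0.8 -1.6  9.5 -0.1  4.4 -0.2]
[ 4.6 -1.6 14.2 -0.1  4.4 -0.2]
```

```bash
python3 -m crank '[[[1,0,1,0,1.2,0],[1,-1,3,0,2.4,0],[1,-1,6,0,3.5,0],[1,-1.5,9.5,0,4.4,0],[1,-1.5,9.5,0,4.4,0]]]' 0;python3 - <<'E'
from h import *
print(sensors.get_obs()['joint_positions'])
for z in (.002,-.002): print(rel(*hold(POT+[-.0075,.005,z],-33,16)))
E
```

```text
time_s: 6.18
eef_pos: [0.4849, -0.3168, 0.1449]
ee_rot: [180.0, 34.0, 146.7]
wrist_force: [0.1, -0.6, -1.3]
opening: 0.188
[ -39.2823   20.7456  117.7685   23.8814    8.3718 -118.6628]
[ 3.5  0.2  4.8 -0.1 -0.  -0.2]
[ 5.8  0.2  8.1 -0.1 -0.  -0.2]
```

```bash
python3 -m crank '[[[2,0,2.5,0,0,0],[4,0,5,0,0,0],[4,0,5.5,0,0,0]]]' 0;python3 - <<'E'
from h import *
print(sensors.get_obs()['joint_positions'])
for z in (.002,-.002): print(rel(*hold(POT+[-.0075,.005,z],-33,16)))
E
```

```text
time_s: 6.43
eef_pos: [0.4853, -0.3174, 0.1386]
ee_rot: [-180.0, 34.1, 146.8]
wrist_force: [0.2, -0.2, 5.2]
opening: 0.184
[ -39.2914   21.508   117.9736   27.286     7.3372 -122.1049]
[ 0.6  0.5 -0.8 -0.2  0.1 -0.2]
[ 2.8  0.5  2.5 -0.2  0.1 -0.2]
```

```bash
python3 -m crank '[[[0,0,0,0,0,0],[0,0,0,0,0,0],[0,0,0,0,0,0],[0,0,0,0,0,0],[0,0,0,0,0,0]]]' 70; python3 -m crank '[[[0,0,-30,0,0,0],[0,0,-60,0,0,0],[0,0,-90,0,0,0],[0,0,-120,0,0,0],[0,0,-150,0,0,0]]]'; python3 - <<'E'
from h import *
o=sensors.get_obs();print(o['joint_positions'])
c=camera_model('wrist');np.save('pics/w4c.npy',c,allow_pickle=True);W=get_image('wrist');np.save('pics/w4.npy',W)
S=get_image('scene');np.save('pics/s4.npy',S);T=get_image('top');np.save('pics/t4.npy',T)
f=lambda i,x,y,w,h,W,H:cv2.resize(i[y:y+h,x:x+w],(W,H),interpolation=cv2.INTER_CUBIC)
cv2.imwrite('pics/p4.png',np.hstack([cv2.resize(W,(480,360)),f(S,100,190,106,120,320,360)])[...,::-1])
E
```

```text
time_s: 6.85
eef_pos: [0.4852, -0.3173, 0.1385]
ee_rot: [-180.0, 34.1, 146.8]
wrist_force: [-0.4, -0.2, -0.5]
opening: 0.494
time_s: 7.27
eef_pos: [0.4139, -0.2705, 0.2636]
ee_rot: [-180.0, 34.1, 146.8]
wrist_force: [0.4, 0.4, 0.4]
opening: 0.752
[ -40.7525   -0.2582  122.5256   10.1895   24.1991 -105.5435]
```

View pics/p4.png

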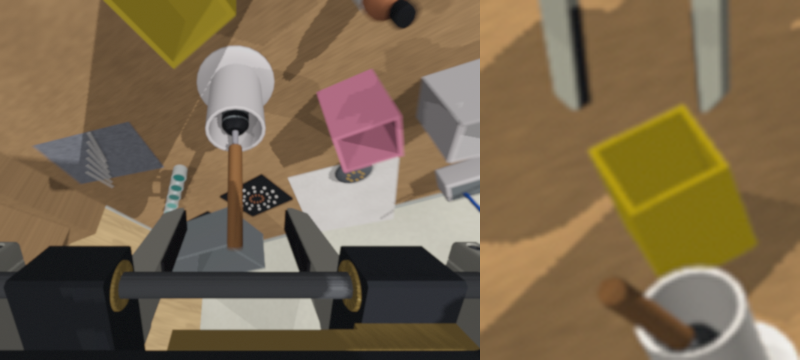

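The brush stands in the pot, let go and leaning away from the robot. Its end is at wrist (313,329) and scene (144,288), and the handle/wire junction at wrist (313,195). I'll triangulate the end.

```bash
python3 - <<'E'
from h import *
c=np.load('pics/w4c.npy',allow_pickle=True).item();s=camera_model('scene');t=camera_model('top')
E_,r=tri((c,(313,329)),(s,(144.4,286.5)));print(E_,r)
# with scene bias of ~+2 px removed
print(tri((c,(313,329)),(s,(144,284.5))))
J,r=tri((c,(313.5,195)),(s,(169.5,303)));print(J,r)
print('proj top end',proj(t,E_))
u=(E_-J)/np.linalg.norm(E_-J);print(np.linalg.norm(E_-J),np.degrees(np.arccos(u[2])),np.degrees(np.arctan2(u[1],u[0])))
# constraint: length 220 from tip near floor
for L in range(10,30,2):
    for d in (0,):
        pass
T=np.load('pics/t4.npy');cv2.imwrite('pics/t4c.png',cv2.resize(T[220:300,420:520],(800,640))[:600,:,::-1])
E
```

```text
[ 0.5142 -0.3365  0.2201] [np.float64(1.712296326175128), np.float64(1.7122963261751407)]
(array([ 0.5114, -0.3352,  0.2216]), [np.float64(1.1964955455716673), np.float64(1.1964955455717647)])
[ 0.4827 -0.313   0.1013] [np.float64(3.832880699822152), np.float64(3.8328806998222844)]
proj top end [493.1192 231.5899]
0.12515990414411424 18.274453728152775 -36.705232651801644
```

View pics/t4c.png

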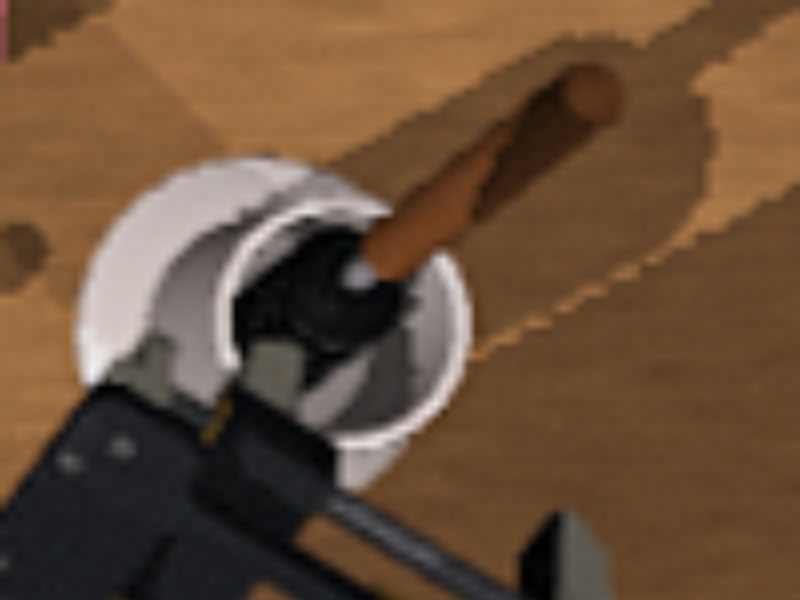

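The top view puts the end at (494,231.5), which matches the prediction (493,231.6). So the end is at (0.513,-0.3365,0.220), with 18° lean toward azimuth -36°. I'll regrip from above, tool straight down, 25 mm below the end.

```bash
python3 - <<'E'
from h import *
for z in (.30,): print(rel((.5055,-.3315,z),(180,0,144)))
E
```

```text
[-109.8   -0.8   32.2    0.8   34.3    2.7]
```

```bash
python3 -m crank '[[[-20,0,-15,0,7,0.5],[-45,0,-10,0,14,1],[-65,0,5,0,21,1.5],[-90,-1,20,0.5,28,2],[-110,-1,32,1,34.3,2.7]]]' 70; python3 -m crank '[[[0,0,0,0,0,0],[0,0,0,0,0,0]]]';python3 - <<'E'
from h import *
print(sensors.get_obs()['joint_positions'])
for z in (.196,): print(rel((.5055,-.3315,z),(180,0,144)))
E
```

```text
time_s: 7.83
eef_pos: [0.507, -0.3327, 0.2993]
ee_rot: [-179.8, 0.5, 144.0]
wrist_force: [0.1, -0.2, 0.3]
opening: 0.754
time_s: 8.0
eef_pos: [0.5087, -0.3336, 0.295]
ee_rot: [-179.9, 0.2, 144.0]
wrist_force: [-0.5, 1.5, 0.1]
opening: 0.752
[-37.5863  23.3526  81.6003  -0.132   74.8368 -91.5747]
[ 4.2  0.1 99.  -0.1  0.2  0. ]
```

```bash
python3 -m crank '[[[2,0,25,0,0,0],[4,0,50,0,0,0],[4,0,75,0,0,0],[4,0,99,0,0,0],[4,0,99,0,0,0]]]' 50; python3 -m crank '[[[0,0,0,0,0,0],[0,0,0,0,0,0]]]' 50;python3 - <<'E'
from h import *
o=sensors.get_obs();print(o['wrist_force'],rel((.5055,-.3315,.196),(180,0,144)))
c=camera_model('wrist');np.save('pics/w5c.npy',c,allow_pickle=True);W=get_image('wrist');T=get_image('top');S=get_image('scene')
f=lambda i,x,y,w,h,W,H:cv2.resize(i[y:y+h,x:x+w],(W,H),interpolation=cv2.INTER_CUBIC)
cv2.imwrite('pics/p5.png',np.hstack([cv2.resize(W,(480,360)),f(S,90,190,106,120,320,360)])[...,::-1])
E
```

```text
time_s: 8.42
eef_pos: [0.5031, -0.3296, 0.1913]
ee_rot: [-179.9, -0.2, 144.0]
wrist_force: [-0.7, 0.7, -0.2]
opening: 0.538
time_s: 8.58
eef_pos: [0.5027, -0.3292, 0.1919]
ee_rot: [-179.9, -0.1, 144.1]
wrist_force: [-0.1, -0.2, 0.6]
opening: 0.537
[-0.1044 -0.2149  0.5833] [-3.6 -0.2 -4.1 -0.1 -0.1  0.1]
```

View pics/p5.png

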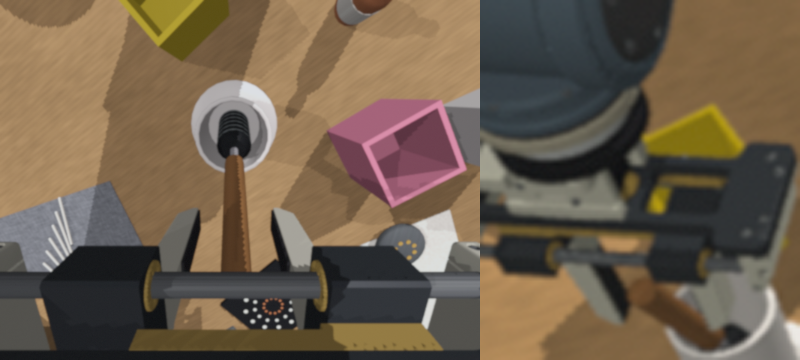

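The handle lies between the fingers and is centred. I'll nudge a little toward the end, then close.

```bash
python3 -m crank '[[[-5,0,-7,0,0,0],[-5,0,-7,0,0,0],[-5,0,-7,0,0,0],[-5,0,-7,0,0,0],[-5,0,-7,0,0,0]]]' 0; python3 -m crank '[[[0,0,0,0,0,0],[0,0,0,0,0,0],[0,0,0,0,0,0]]]' 0; python3 - <<'E'
from h import *
o=sensors.get_obs();print(o['joint_positions'])
# brush in hand: a=72 elevation, end approx
print(rel(*hold(POT+[0,0,.055],-36,0,g=.198,a=72)),rel(*hold(POT+[-.004,.003,.02],-36,9,g=.198,a=72)))
E
```

```text
time_s: 9.15
eef_pos: [0.5075, -0.3327, 0.1997]
ee_rot: [-179.9, -0.0, 144.1]
wrist_force: [-0.1, -0.3, 0.6]
opening: 0.226
time_s: 9.4
eef_pos: [0.5074, -0.3326, 0.1996]
ee_rot: [-179.9, -0.0, 144.0]
wrist_force: [0.2, 1.3, 0.0]
opening: 0.189
[-37.6044  28.2012  88.0035  -0.0916  63.8305 -91.6127]
[ 54.6  -1.9 -65.4  -0.1 -18.    0.1] [ 28.6  -1.8 -28.   -0.1  -9.    0.1]
```

```bash
python3 -m crank '[[[14,-1,-14,0,-4.5,0],[28,-1,-28,0,-9,0],[42,-1,-47,0,-13.5,0],[54,-2,-63,0,-18,0],[54,-2,-63,0,-18,0]]]' 0; python3 -m crank '[[[0,0,0,0,0,0],[0,0,0,0,0,0]]]' 0; python3 - <<'E'
from h import *
o=sensors.get_obs();print(o['wrist_force'],o['joint_positions'])
print(rel(*hold(POT+[0,0,.055],-36,0,g=.198,a=72)))
c=camera_model('wrist');np.save('pics/w6c.npy',c,allow_pickle=True);W=get_image('wrist');S=get_image('scene');np.save('pics/w6.npy',W)
f=lambda i,x,y,w,h,W,H:cv2.resize(i[y:y+h,x:x+w],(W,H),interpolation=cv2.INTER_CUBIC)
cv2.imwrite('pics/p6.png',np.hstack([cv2.resize(W,(480,360)),f(S,100,190,106,120,320,360)])[...,::-1])
u=rot(o['ee_rot']).apply([-np.cos(np.radians(72)),0,-np.sin(np.radians(72))]);t=o['eef_pos']-.198*u;print(t,u);print([proj(c,t+k*u) for k in (0,.074,.094,.16)])
E
```

```text
time_s: 9.82
eef_pos: [0.4611, -0.3013, 0.265]
ee_rot: [-179.9, 18.3, 144.1]
wrist_force: [-0.2, -0.4, 0.1]
opening: 0.19
time_s: 9.98
eef_pos: [0.4611, -0.3013, 0.2651]
ee_rot: [-179.9, 18.3, 144.1]
wrist_force: [0.1, -0.7, -0.5]
opening: 0.19
[ 0.1207 -0.6754 -0.4544] [-38.3155  10.7218 105.0042   0.9098  45.9925 -92.9176]
[-1.2  0.1  0.5 -0.1  0.3  0.1]
[ 0.4617 -0.3022  0.0671] [-0.0032  0.0044  1.    ]
[array([314.8728, 153.0173]), array([315.1362, 189.8711]), array([315.2292, 202.8818]), array([315.6456, 261.141 ])]
```

View pics/p6.png

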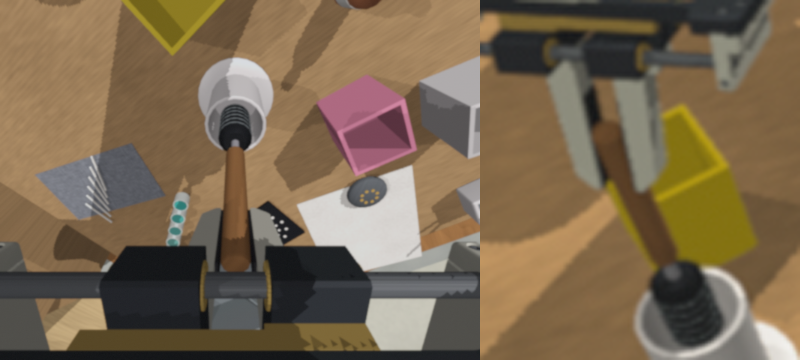

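The brush is upright and held by the top end, with the head part-way out of the pot. The junction is at wrist (312,200) against a predicted (315,203). Now the strokes.

```bash
python3 -m crank '[[[5,0,15,0,0,0],[10,0,30,0,0,0],[14,0,42,0,0,0],[16,0,48,0,0,0],[16.5,0,50,0,0,0]]]' 0; python3 -m crank '[[[0,0,0,0,0,0],[0,0,0,0,0,0]]]' 0; python3 -c "
from h import *
print(rel(*hold(POT+[0,0,.055],-36,0,g=.198,a=72)),rel(*hold(POT,-36,0,g=.198,a=72)))"
```

```text
time_s: 10.5
eef_pos: [0.4612, -0.3015, 0.2099]
ee_rot: [-179.9, 18.0, 144.1]
wrist_force: [0.5, -0.6, -1.1]
opening: 0.187
time_s: 10.67
eef_pos: [0.4614, -0.3017, 0.21]
ee_rot: [-179.9, 18.0, 144.1]
wrist_force: [0.3, -0.2, -1.0]
opening: 0.186
[-17.8   0.1 -52.1  -0.1   0.    0.1] [-0.8  0.2  0.2 -0.1  0.   0.1]
```

```bash
python3 -m crank '[[[1,0,3,0,0,0],[1.5,0,5,0,0,0],[2,0,6.5,0,0,0]]]' 0;  python3 -m crank '[[[0,0,0,0,0,0]]]' 0
```

```text
time_s: 10.92
eef_pos: [0.4642, -0.304, 0.2074]
ee_rot: [-179.9, 18.6, 144.1]
wrist_force: [-1.5, 0.9, 26.1]
opening: 0.185
time_s: 11.0
eef_pos: [0.4652, -0.3048, 0.2092]
ee_rot: [-179.9, 18.9, 144.1]
wrist_force: [0.1, 0.6, -1.5]
opening: 0.187
```

The bottom was felt (26 N contact at TCP z≈0.208). Strokes two and three follow.

```bash
python3 -m crank '[[[-4,0,-15,0,0,0],[-8,0,-30,0,0,0],[-11,0,-44,0,0,0],[-13,0,-53,0,0,0],[-13,0,-53,0,0,0]]]' 0; python3 -m crank '[[[0,0,0,0,0,0],[0,0,0,0,0,0]]]' 0; python3 -m crank '[[[5,0,15,0,0,0],[10,0,30,0,0,0],[14,0,42,0,0,0],[16,0,47,0,0,0],[16,0,47,0,0,0]]]' 0; python3 -m crank '[[[0,0,0,0,0,0],[0,0,0,0,0,0]]]' 0;
```

```text
time_s: 11.42
eef_pos: [0.462, -0.3023, 0.2658]
ee_rot: [-179.8, 19.1, 144.1]
wrist_force: [-0.3, 0.1, 0.1]
opening: 0.187
time_s: 11.58
eef_pos: [0.4619, -0.3022, 0.2654]
ee_rot: [-179.8, 19.1, 144.1]
wrist_force: [-0.5, -0.3, -0.6]
opening: 0.187
time_s: 12.0
eef_pos: [0.4614, -0.302, 0.2139]
ee_rot: [-179.9, 18.9, 144.1]
wrist_force: [0.1, -0.4, -1.0]
opening: 0.189
time_s: 12.17
eef_pos: [0.4615, -0.3021, 0.2142]
ee_rot: [-179.9, 18.9, 144.1]
wrist_force: [-0.5, -0.9, -1.0]
opening: 0.185
```

```bash
python3 -m crank '[[[1,0,2,0,0,0],[1.5,0,4,0,0,0],[1.5,0,4.5,0,0,0]]]' 0; python3 -m crank '[[[-5,0,-15,0,0,0],[-10,0,-30,0,0,0],[-14,0,-44,0,0,0],[-16.5,0,-50,0,0,0],[-16.5,0,-50,0,0,0]]]' 0; python3 -m crank '[[[0,0,0,0,0,0],[0,0,0,0,0,0]]]' 0; python3 -m crank '[[[5,0,15,0,0,0],[10,0,30,0,0,0],[14,0,42,0,0,0],[16,0,49,0,0,0],[16,0,49,0,0,0]]]' 0; python3 -m crank '[[[0,0,0,0,0,0],[0,0,0,0,0,0]]]' 0; python3 -m crank '[[[1,0,2,0,0,0],[1,0,2.5,0,0,0],[1,0,2.5,0,0,0]]]' 0
```

```text
time_s: 12.42
eef_pos: [0.4615, -0.3021, 0.2095]
ee_rot: [-179.9, 18.9, 144.1]
wrist_force: [0.1, -0.4, -1.2]
opening: 0.19
time_s: 12.83
eef_pos: [0.4616, -0.3021, 0.2636]
ee_rot: [-179.8, 19.1, 144.1]
wrist_force: [-0.0, -0.0, -0.8]
opening: 0.191
time_s: 13.0
eef_pos: [0.4615, -0.3019, 0.2629]
ee_rot: [-179.9, 19.0, 144.1]
wrist_force: [-0.4, -0.3, -1.3]
opening: 0.191
time_s: 13.42
eef_pos: [0.4614, -0.302, 0.2092]
ee_rot: [-179.9, 18.8, 144.1]
wrist_force: [-0.5, -0.5, -1.1]
opening: 0.188
time_s: 13.58
eef_pos: [0.4615, -0.3021, 0.2094]
ee_rot: [-179.9, 18.8, 144.1]
wrist_force: [0.2, -0.0, -1.6]
opening: 0.188
time_s: 13.83
eef_pos: [0.4619, -0.3024, 0.2078]
ee_rot: [-179.9, 19.0, 144.1]
wrist_force: [-0.3, 0.7, 4.2]
opening: 0.186
```

Bottom contact was felt again (4 N), so three strokes are done. Now lift out and carry to the holder.

```bash
python3 -m crank '[[[-10,0,-32,0,0,0],[-20,0,-65,0,0,0],[-32,0,-100,0,0,0],[-43,0,-130,0,0,0],[-46,0,-142,0,0,0]]]' 0; python3 - <<'E'
from h import *
H=np.array([.638,-.047,.005])
print(rel(*hold(H+[0,0,.145],-12,0,g=.197,a=72)))
E
```

```text
time_s: 14.25
eef_pos: [0.4609, -0.3012, 0.3625]
ee_rot: [-179.8, 19.4, 144.1]
wrist_force: [0.2, -0.2, -1.0]
opening: 0.189
[ 10.3 309.8  11.9  -7.8   1.3 -22.6]
```

```bash
python3 -m crank '[[[1,38,0,-1,0,-3],[2,76,0,-2,0,-6],[3,115,0,-3,0,-9],[5,153,0,-4,0,-12],[6,190,1,-5,0.5,-15]]]' 0; python3 - <<'E'
from h import *
H=np.array([.638,-.047,.005])
print(rel(*hold(H+[0,0,.145],-12,0,g=.197,a=72)))
E
```

```text
time_s: 14.67
eef_pos: [0.5686, -0.1423, 0.3594]
ee_rot: [-179.6, 18.8, 160.1]
wrist_force: [-0.1, -1.7, -0.4]
opening: 0.185
[-27.2 113.4  21.7  -2.8   0.8  -7.5]
```

```bash
python3 -m crank '[[[-8,35,4,-1,0,-2.5],[-17,70,9,-2,0,-5],[-24,100,15,-2.5,0.5,-7],[-27,113,21,-2.8,0.8,-7.5],[-27,113,21,-2.8,0.8,-7.5]]]' 0; python3 -m crank '[[[0,0,0,0,0,0],[0,0,0,0,0,0]]]' 0; python3 - <<'E'
from h import *
H=np.array([.638,-.047,.005])
print(rel(*hold(H+[0,0,.145],-12,0,g=.197,a=72)))
W=get_image('wrist');S=get_image('scene');c=camera_model('wrist');np.save('pics/w7c.npy',c,allow_pickle=True)
f=lambda i,x,y,w,h,W,H:cv2.resize(i[y:y+h,x:x+w],(W,H),interpolation=cv2.INTER_CUBIC)
cv2.imwrite('pics/p7.png',np.hstack([cv2.resize(W,(480,360)),f(S,260,210,106,120,320,360)])[...,::-1])
o=sensors.get_obs();print(o['joint_positions']);u=uvec(0,0);t=o['eef_pos']-.197*u
print([proj(c,t+k*u) for k in (0,.074,.094)],'rimcorners',[proj(c,H+[.0355*np.cos(a)-.0355*np.sin(a)*k,0.0355*np.sin(a)+.0355*np.cos(a)*k,.095]) for a in (np.radians(-9.5),np.radians(170.5)) for k in (1,-1)])
E
```

```text
time_s: 15.08
eef_pos: [0.6383, -0.0452, 0.3461]
ee_rot: [-180.0, 17.9, 168.2]
wrist_force: [0.8, 0.6, -1.4]
opening: 0.186
time_s: 15.25
eef_pos: [0.6378, -0.046, 0.346]
ee_rot: [-180.0, 17.8, 168.1]
wrist_force: [0.3, 0.5, -0.7]
opening: 0.19
[-0.7 -1.  -0.8  0.  -0.2  0.1]
[ -7.801   16.6651  85.6052  -1.4932  59.8849 -85.3521]
[array([314.9396, 154.2377]), array([315.1717, 191.2666]), array([315.2537, 204.3484])] rimcorners [array([347.085 , 166.2374]), array([284.1483, 168.682 ]), array([277.6843, 103.5229]), array([348.1019, 100.4558])]
```

View pics/p7.png

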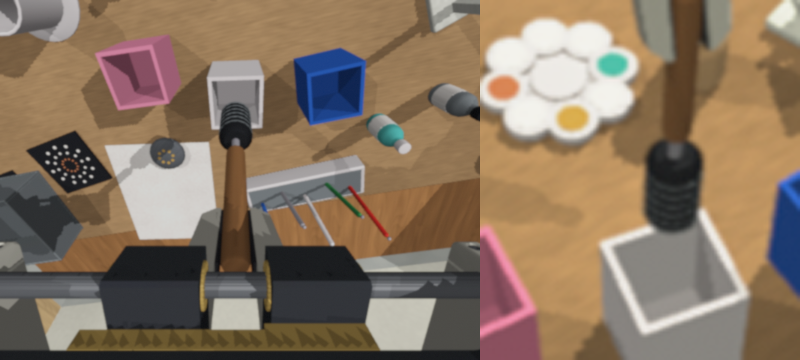

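The brush hangs over the white holder. Near rim corners at wrist (281,167) and (351,169) match the predicted rim, so I lower it.

```bash
python3 -m crank '[[[8,-1,23,0,0,0],[15,-1,46,0,0,0],[23,-1,70,0,0,0],[31,-1,95,0,0,0],[31,-1,95,0,0,0]]]' 0; python3 -m crank '[[[4,0,11,0,0,0],[7,0,22,0,0,0],[9,0,28,0,0,0],[10,0,32,0,0,0],[10,0,32,0,0,0]]]' 0;python3 - <<'E'
from h import *
H=np.array([.638,-.047,.005])
print(rel(*hold(H,-12,0,g=.197,a=72)))
E
```

```text
time_s: 15.77
eef_pos: [0.6348, -0.048, 0.2419]
ee_rot: [-179.9, 17.5, 168.0]
wrist_force: [-0.2, -0.0, -1.5]
opening: 0.188
time_s: 16.18
eef_pos: [0.6349, -0.0482, 0.2082]
ee_rot: [-179.9, 17.5, 168.0]
wrist_force: [-0.3, 0.4, -1.1]
opening: 0.186
[-0.8  1.8  6.8 -0.1 -0.5  0. ]
```

```bash
python3 -m crank '[[[1,0,3,0,0,0],[2,0,5.5,0,0,0],[2,0,5.5,0,0,0]]]' 0; python3 -m crank '[[[0,0,0,0,0,0],[0,0,0,0,0,0],[0,0,0,0,0,0],[0,0,0,0,0,0],[0,0,0,0,0,0]]]' 50; python3 -m crank '[[[0,0,0,0,0,0],[0,0,-20,0,0,0],[0,0,-50,0,0,0],[0,0,-80,0,0,0],[0,0,-120,0,0,0]]]' 70;python3 -m crank '[[[0,0,-30,0,0,0],[0,0,-60,0,0,0],[0,0,-90,0,0,0],[0,0,-90,0,0,0]]]'; python3 - <<'E'
from h import *
W=get_image('wrist');S=get_image('scene')
f=lambda i,x,y,w,h,W,H:cv2.resize(i[y:y+h,x:x+w],(W,H),interpolation=cv2.INTER_CUBIC)
cv2.imwrite('pics/p8.png',np.hstack([cv2.resize(W,(320,240)),cv2.resize(S,(480,360))[:240]])[...,::-1]) if 0 else cv2.imwrite('pics/p8.png',np.hstack([cv2.resize(W,(320,360)),cv2.resize(S,(480,360))])[...,::-1])
E
```

```text
time_s: 16.43
eef_pos: [0.6346, -0.0481, 0.2022]
ee_rot: [-179.9, 17.5, 168.0]
wrist_force: [-0.3, -0.6, -1.2]
opening: 0.189
time_s: 16.85
eef_pos: [0.6347, -0.0481, 0.2025]
ee_rot: [-179.9, 17.5, 168.0]
wrist_force: [-0.2, 0.3, 0.6]
opening: 0.493
time_s: 17.27
eef_pos: [0.5985, -0.0404, 0.3165]
ee_rot: [-179.9, 17.3, 168.0]
wrist_force: [0.9, -0.5, 0.3]
opening: 0.751
time_s: 17.6
eef_pos: [0.5726, -0.0346, 0.409]
ee_rot: [-180.0, 17.8, 168.0]
wrist_force: [0.5, 0.3, 0.4]
opening: 0.753
```

View pics/p8.png

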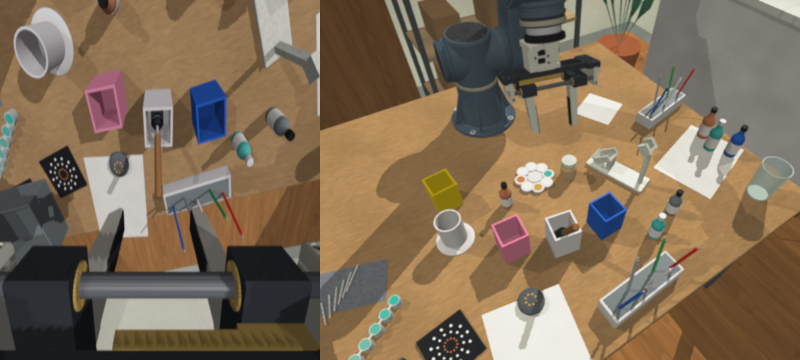

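The brush stands in the white holder, released and leaning, with the other things looking unmoved. Last numeric check: lean, and top-view differences from the start.

```bash
python3 -m crank '[[[0,0,0,0,0,0],[0,0,0,0,0,0]]]'; python3 - <<'E'
from h import *
c=camera_model('wrist');s=camera_model('scene');t=camera_model('top')
E_,r=tri((c,(316,280)),(s,(340,303)));print('end',E_,r,'lean by height',np.degrees(np.arccos((E_[2]-.007)/.22)),'horizontal',np.hypot(*(E_[:2]-[.638,-.047])))
S0=np.load('pics/scene0.npy');S=get_image('scene');d=(np.abs(S.astype(int)-S0).max(2)>45).astype(np.uint8)
d=cv2.morphologyEx(d,cv2.MORPH_OPEN,np.ones((3,3)));n,l,st,_=cv2.connectedComponentsWithStats(d);print([tuple(x) for x in st[1:] if x[4]>25])
print(sensors.get_obs()['wrist_force'],sensors.get_obs()['qvel'].round(2))
E
```

```text
time_s: 17.87
eef_pos: [0.5722, -0.0347, 0.402]
ee_rot: [-179.9, 17.3, 168.0]
wrist_force: [0.2, 0.1, 0.1]
opening: 0.753
end [ 0.7184 -0.0659  0.2139] [np.float64(1.5217359963140877), np.float64(1.5217359963140515)] lean by height 19.885115084232215 horizontal 0.08261098219025927
[(np.int32(172), np.int32(0), np.int32(41), np.int32(30), np.int32(910)), (np.int32(242), np.int32(0), np.int32(8), np.int32(4), np.int32(29)), (np.int32(229), np.int32(0), np.int32(145), np.int32(168), np.int32(9518)), (np.int32(403), np.int32(0), np.int32(29), np.int32(6), np.int32(124)), (np.int32(374), np.int32(3), np.int32(76), np.int32(40), np.int32(1286)), (np.int32(415), np.int32(6), np.int32(10), np.int32(13), np.int32(80)), (np.int32(407), np.int32(9), np.int32(8), np.int32(9), np.int32(39)), (np.int32(229), np.int32(18), np.int32(7), np.int32(5), np.int32(31)), (np.int32(230), np.int32(27), np.int32(4), np.int32(8), np.int32(31)), (np.int32(310), np.int32(33), np.int32(18), np.int32(24), np.int32(202)), (np.int32(279), np.int32(41), np.int32(35), np.int32(9), np.int32(227)), (np.int32(419), np.in
[... 686 characters left out ...]
nt32(68), np.int32(58), np.int32(1926)), (np.int32(183), np.int32(251), np.int32(57), np.int32(71), np.int32(1889)), (np.int32(369), np.int32(257), np.int32(6), np.int32(6), np.int32(28)), (np.int32(89), np.int32(269), np.int32(54), np.int32(45), np.int32(691)), (np.int32(313), np.int32(298), np.int32(33), np.int32(20), np.int32(353)), (np.int32(217), np.int32(306), np.int32(15), np.int32(14), np.int32(127)), (np.int32(106), np.int32(312), np.int32(54), np.int32(60), np.int32(556)), (np.int32(0), np.int32(406), np.int32(72), np.int32(74), np.int32(1725)), (np.int32(266), np.int32(428), np.int32(19), np.int32(37), np.int32(320))]
[ 0.2177  0.1717 -0.0018] [-0.01  0.06 -0.06 -0.04  0.18  0.  ]
```

```bash
python3 -c "
from workcell import ticket
print(ticket.hand_in())"
```

```text
the job is handed in; nothing more can be done
None
```

The job is handed in after about 18 s of robot time, with the brush standing head down in the white square holder and let go. No verdict was reported.

**What I did:** I lifted the brush by the free middle of its handle and stood it in the round pot with a lean, then let go. I took it again about 22 mm below the top end, from above, and turned it upright. Then I made three strokes of about 55 mm up and back to the bottom, and stood it in the holder.

**Last checks:**
- **Placing:** The measured handle end puts the brush about 20° from upright. The gripper was about 0.2 m clear of it and the wrist force was near zero. I inferred the tip's position on the holder floor from the images and did not measure it.
- **Strokes:** I felt the pot's bottom on the first stroke (26 N, a harder touch than I meant) and on the third (4 N). On the second I felt no contact, so I rely on the tool height, within about 2 mm of where I had felt the bottom.
- **Bystanders:** The palette, the nearest paint bottle, the jar and the pebble sit within about 2 pixels of their starting places in the scene view. The other two paint bottles I judged by eye only.

**What failed or disagreed:**
- The automatic picture comparison was useless because of moving shadows.
- The scene camera read about 2 pixels off the robot frame.
- When first lowering the brush into the pot, the wrist reached two joint-range limits. I let the brush lean more (16°) to finish the placing.

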